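# Slide the lid off the whetstone box and set the stone in its holder

## Robot

A 6-joint arm with a two-finger parallel gripper is mounted at the origin on the work surface. World frame = base frame: x ahead of the robot, y to its left, z up, the work surface at z = 0. Lengths are in mm, angles in rad, forces in N, time in s.
With the tool pointing down it reaches from about 350 to 775 mm from the base axis. Payload 7.3 kg.
Tool frame: the origin (TCP) lies at the very end of the fingers, on their centre line; the grasp point (between the pads) lies 19 mm behind it; z points along the fingers, y is the line along which they close (so a half turn about z gives the same grasp; the last joint's range is limited). The gripper opens to 92 mm and grips with 3 to 60 N. Pads are 19 mm wide; open, the fingers measure 130 mm over their backs; the gripper's body (75 mm by 190 mm) begins 47 mm behind the grasp point.
Start: joints at [-1.385, 0.342, 1.524, -0, 1.275, -0.146], TCP at [171.039, -496.377, 226.741] pointing down, gripper open.
Joint ranges: [-2.53, 2.53], [-0.77, 2.02], [0.04, 2.7], [-1, 4.14], [0.28, 2.66], [-3.11, 3.11]. Speed limits (rad/s): [2.57, 2.57, 3.14, 3.14, 3.14, 3.14].

## Interface

Orientations are given as [roll, pitch, yaw] about the fixed x, y, z axes, in that order (R = Rz(yaw) Ry(pitch) Rx(roll)).
In Python, from plant import get_obs, vision, workorder gives the robot as it stands.
- The arm moves only by the shell command python3 -m pendant 'ROWS' [OPENING]. ROWS is a JSON object of lists of equal length, an entry for each row: "dp": the shift along the tool's x, y, z in m, a list of three; "rotation": the turn, a rotation vector about the tool's x, y, z in rad, a list of three. A call has 1 to 8 rows; each row is the pose to reach, as a shift and turn from the pose commanded when the call began, along the tool's axes at that moment; what a row does not reach only later rows make up. A row lasts 1/8 s, in which the tool goes at most 62.5 mm and 10.7 degrees, less where a joint would pass 70% of its speed; a pose out of reach is approached as far as the arm can. A call with a gripper value outside its range is refused whole. OPENING is the finger opening in m, from 0 to 0.0918, set as the call begins (- or left out, the last holds). The fingers move at their own pace and stop on an object; the grip force is fixed at half the most. Time passes only in rows, so rows that repeat a pose let the fingers close. It gives the time, the measured TCP pose, the force, the opening and the grip force at its end, in the units of the state.
- get_obs(): the state, without advancing time (a new reading comes with each control period).
- vision.capture(name): name is "side" or "top" or "wrist"; returns a dict with "pixels" (480x640x3 uint8, red, green, blue), "vfov" (degrees; the focal length in pixels is half the picture's height over the tangent of half this angle, whatever the lens; pixels are square), "cx", "cy" (the principal point, pixels), "pose" (4x4, takes a point from camera to world coordinates); the wrist camera has in their place "T_tool_cam" (4x4, takes a point from camera to tool coordinates, whose origin is the TCP and whose axes are the flange's). Camera axes: x right, y up, looking along -z (the intrinsics and any distortion apply to the point x, -y, -z); pixel columns grow to the right and rows downward; lengths in mm; the calibration is good to about 2 mm. A picture is of the moment at which its call begins: read the wrist's pose just before it. There is no depth.
- workorder.close_job(): hands the job in; it is judged then, once.
The state is a dict: "time": time; "joint_positions": joint angles; "dq": joint speeds; "tau": joint torques, N m; "tool_pos": TCP position; "tcp_rot": TCP orientation; "contact_force": force on the tool from outside, world axes, zero at the start; "moment": the same for the moment, N m; "grip_width": finger opening in mm; "finger_force": force on a finger pad.
Only numpy, scipy, OpenCV 4.12 (cv2) and the standard library are available. Lean on these libraries where they do the work, as an engineer would, in place of code of your own. Each camera call takes 0.05 s, during which the arm holds its last target. There are 200 camera calls.

## Task

Get the whetstone ready for honing: lift the box's sliding lid up over the lip at its end, slide it out of its grooves and lay it flat, ridge up, on the bench or mat. Take the stone out and set it down flat on the green mat, let go, then take it by its two short ends and put it in its holder, between the blue cheeks, lying flat on the base and not sticking out past either end of it. Do not let the lid or the stone drop, and leave the jar, the tin and the brush where they are.

Things in the scene. Friction and masses are not known exactly. Their poses are not given: they have to be found in the camera images.
- box: Wooden box fixed to the bench, 160 (x) x 90 (y) x 54 mm high; origin: centre of underside. Lid slides out towards box -x (about world -y). Inside 144 x 66, floor 6 thick, end walls 8, +x end closed. A groove 8 deep runs in each side wall: lid rests on its ledge at z=32; dark rail above at z=49 to 54. Grooves are 82 apart, bottom to bottom, and open at -x but for the lip.
- box_lip (a point): Middle of the top of the dark lip at the box's -x end (box frame -76, 0, 38 mm). The lip is 8 mm thick and stands 6 mm above the ledges: the lid, raised more than 6 and less than 12 mm from rest, slides out between lip and rails.
- lid: Loose pale wooden lid, 140 (x) x 76 (y) x 5 mm thick, about 60 g. Origin: centre of underside; axes about as the box's at the start. It starts closed, on the ledges behind the lip, with 3 mm play at each side. On top stands a dark ridge 12 (x) x 32 (y) mm, z=5 to 25 mm, centred at x=-45 mm (the lip end), to be pinched by its two 32 mm faces (fingers closing along x).
- lid_ridge (a point): Middle of the top of the lid's ridge (lid frame -45, 0, 25 mm).
- stone: Loose whetstone (reddish below, white above), 60 (x) x 36 (y) x 22 mm high, about 120 g; origin: centre of underside. Starts hidden under the lid, flat on the box floor (underside 6 mm above the bench), its length across the box, 2 to 4 mm from the side walls: there it can be gripped only across its 36 mm width (fingers closing along its y), with 30 mm or more free each side.
- mat: Green cutting mat fixed on the bench, 220 (x) x 300 (y) x 2 mm thick. Origin: centre of its underside. The stone's centre must be at least 20 mm inside its edges when it is set down.
- holder: Fixed holder: black base 110 (x) x 74 (y) x 12 mm high, with two blue cheeks 40 long (x), 10 thick, z=12 to 30 mm, inner faces 42 mm apart (y=-21 and +21). Origin: centre of the base's underside. The stone lies along holder x between the cheeks, either way round, on the base top at z=12; its ends then stick out 10 mm past the cheeks, for the fingers.
- jar: Loose glass jar with brass cap, 54 mm diameter, 58 mm high, upright; origin at its underside. Leave alone.
- tin: Loose open black tin, 72 mm diameter, 38 mm high; origin at its underside. Leave alone.
- brush: Loose brush, 170 mm long, lying along its x; origin at its underside. Leave alone.
There are look-alikes about, which are no part of the job. Several things have the shape of the lid; the one meant has the colours described above.

How it is judged (in metres and radians):
On the way, in this order (a step that is already met when the one before it is completed fails the run):
1. the lid is out of the box and lies flat, ridge up, on the bench or mat, let go (height (world z) of lid below 0.008 m and angle between lid's own z axis and vertical below 0.08 rad and contact force between lid and the fingers below 0.1 N and linear speed of lid below 0.02 m/s), for 0.2 s.
2. the stone lies flat on the green mat, let go (contact force between stone and the fingers below 0.1 N and linear speed of stone below 0.02 m/s and height (world z) of stone below 0.006 m and angle between stone's own z axis and vertical below 0.08 rad and x of stone in the frame of mat between -0.095 and 0.095 m and y of stone in the frame of mat between -0.135 and 0.135 m), for 0.2 s.
At the end, for the whole second after the job is handed in: Stone flat on the holder base between the cheeks (underside 9-15 mm up, within 6 mm sideways, 24 mm lengthwise, 0.2 rad of the holder's x); lid flat, ridge up, on bench or mat (origin below 8 mm); tilts under 0.08 rad; both released and at rest (all of step 1 and contact force between stone and the fingers below 0.1 N and linear speed of stone below 0.02 m/s and x of stone in the frame of holder between -0.024 and 0.024 m and y of stone in the frame of holder between -0.006 and 0.006 m and z of stone in the frame of holder between 0.009 and 0.015 m and angle between the x axis of stone and the x axis of holder, either way round below 0.2 rad and angle between stone's own z axis and vertical below 0.08 rad); the robot touches nothing.
It fails at once if the jar is moved by more than 20 mm (distance of jar from where it was at the start of the episode above 0.02 m).
It fails at once if the tin is moved by more than 20 mm (distance of tin from where it was at the start of the episode above 0.02 m).
It fails at once if the brush is moved by more than 20 mm (distance of brush from where it was at the start of the episode above 0.02 m).
It fails at once if the lid is dropped (moves faster than 0.7 m/s while the fingers do not touch it, a fall of about 25 mm) (linear speed of lid above 0.7 m/s and contact force between lid and the fingers below 0.05 N).
It fails at once if the stone is dropped (moves faster than 0.7 m/s while the fingers do not touch it, a fall of about 25 mm) (linear speed of stone above 0.7 m/s and contact force between stone and the fingers below 0.05 N).
It also fails if it takes over 72 s, if anything falls off the work surface, if the arm or the gripper's body presses on something with over 40 N, if the wrist force passes 120 N, or if a joint passes its speed limit or range.

## Working session

There is one attempt and no reset: what is moved stays moved. The work goes in short steps, Python scripts to look and compute and a shell command to move; the robot and the scene stay as the last step left them, time stands still between calls to the robot, and variables do not carry over. Pictures are saved under pics/ and viewed, at most 10 in all, crops included, and the job is handed in when it is done.

```bash
ls; mkdir -p pics
python3 - <<'E'
from plant import get_obs, vision
import cv2,pickle
print(get_obs())
for n in("top","side"):
    c=vision.capture(n); cv2.imwrite(f"pics/{n}0.png",c["pixels"][:,:,::-1]); pickle.dump(c,open(f"{n}0.pkl","wb"))
    print({k:v for k,v in c.items() if k!="pixels"})
E
```

```text
pics
{'time': 0.0, 'joint_positions': array([-1.38501044e+00,  3.42709488e-01,  1.52501964e+00, -8.64459227e-06,
        1.27542014e+00, -1.46032109e-01]), 'dq': array([-0.001813  , -0.00040305, -0.00221635, -0.00030562, -0.00068229,
       -0.00237944]), 'tau': array([-8.74952766e-04, -4.31243527e+01, -2.44219244e+01,  7.17330887e-02,
        5.59792563e-02, -1.19413389e-04]), 'tool_pos': array([ 170.95018075, -495.94801346,  226.0509299 ]), 'tcp_rot': array([-3.14005140e+00, -2.18330743e-04,  3.31820346e-01]), 'contact_force': array([-0.7728287 ,  0.73272945,  0.09210917]), 'moment': array([-0.02119878, -0.00853147, -0.02932552]), 'finger_force': 0.0, 'grip_width': 91.6124152104712}
{'vfov': 43.155328549405795, 'cx': 313.9910879678769, 'cy': 241.59520298840425, 'pose': array([[ 9.34016651e-03,  9.97308427e-01, -7.27231990e-02,
         4.45640436e+02],
       [-9.99755024e-01,  7.85414833e-03, -2.06931226e-02,
         3.77912469e+01],
       [-2.00662468e-02,  7.28986607e-02,  9.97137468e-01,
         1.44374642e+03],
       [ 0.00000000e+00,  0.00000000e+00,  0.00000000e+00,
         1.00000000e+00]])}
{'vfov': 49.25595053713406, 'cx': 322.60912940661683, 'cy': 242.27428787465783, 'pose': array([[-7.03391041e-01,  3.49452141e-01, -6.18970310e-01,
        -2.66345608e+02],
       [-7.10498218e-01, -3.20157581e-01,  6.26650944e-01,
         9.14448572e+02],
       [ 2.08164770e-02,  8.80557962e-01,  4.73481097e-01,
         7.28190803e+02],
       [ 0.00000000e+00,  0.00000000e+00,  0.00000000e+00,
         1.00000000e+00]])}
```

View pics/top0.png

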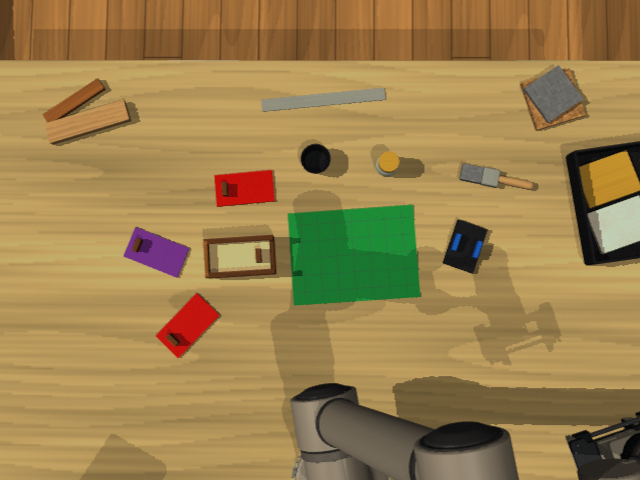

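View pics/side0.png

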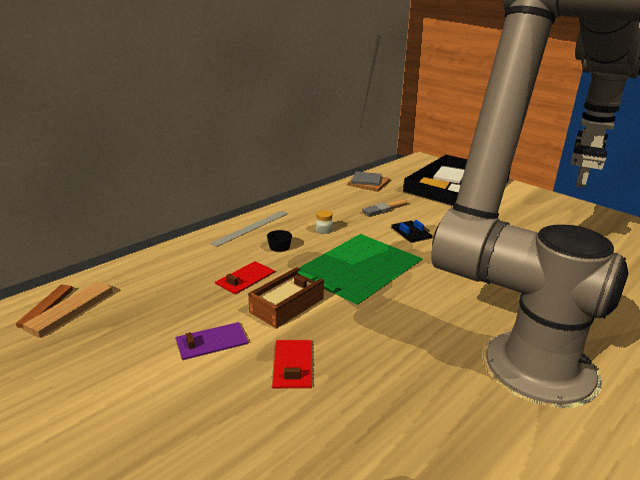

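```bash
cat > h.py <<'E'
import numpy as np, pickle
from scipy.spatial.transform import Rotation as R
def ray(c,u,v,T=None):
    T=c["pose"] if T is None else T
    f=240/np.tan(np.radians(c["vfov"]/2))
    d=T[:3,:3]@np.array([(u-c["cx"])/f,-(v-c["cy"])/f,-1]); return T[:3,3],d
def px(c,u,v,z,T=None):
    o,d=ray(c,u,v,T); return (o+d*(z-o[2])/d[2])[:2].round(1)
def toolT(o):
    T=np.eye(4);T[:3,:3]=R.from_euler("xyz",o["tcp_rot"]).as_matrix();T[:3,3]=o["tool_pos"];return T
def goto(p,yaw,o=None):
    "dp in tool axes (m), rotation vector to a tool-down pose"
    from plant import get_obs
    o=o or get_obs(); T=toolT(o); A=T[:3,:3]
    B=R.from_euler("xyz",[np.pi,0,yaw]).as_matrix()
    return (A.T@(np.array(p)-T[:3,3])/1000).round(4),R.from_matrix(A.T@B).as_rotvec().round(4)
E
python3 - <<'E'
import pickle,cv2,numpy as np
from h import *
c=pickle.load(open("top0.pkl","rb"))
im=c["pixels"][:,:,::-1]
a=cv2.resize(im[230:285,198:298],None,fx=7,fy=7,interpolation=2)
b=cv2.resize(im[210:282,430:500],None,fx=7,fy=7,interpolation=2)
b=b[:385] if False else b
a=cv2.copyMakeBorder(a,0,0,0,0,0)
cv2.imwrite("pics/a.png",cv2.resize(im[205:290,198:298],None,fx=6,fy=6,interpolation=2)); 
for n,u,v,z in[("boxc",240,257,54),("ridge",260,255,60),("mat",288,213,2),("mat",413,205,2),("mat",420,297,2),("mat",294,304,2),("holder",466,246,12),("ridge",317,158,38),("jar",388,162,58)]: print(n,px(c,u,v,z))
E
```

```text
boxc [510.2 236.4]
ridge [514.8 189.7]
mat [618.9 130.6]
mat [ 640.2 -167.7]
mat [ 421.7 -183.6]
mat [402.4 113.6]
holder [ 542.5 -290.3]
ridge [744.9  61.7]
jar [ 732.1 -102.5]
```

View pics/a.png

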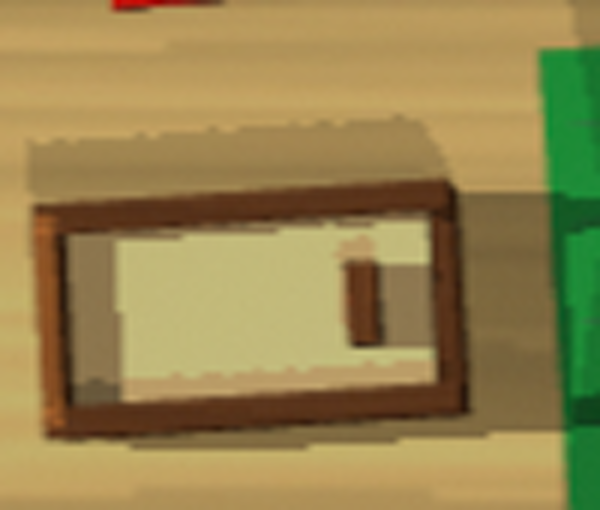

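Run:
```python
import pickle
from h import *
c=pickle.load(open("top0.pkl","rb"))
P=[px(c,198+a/6,205+b/6,54) for a,b in((36,207),(450,182),(468,412),(47,437))]
print(P,np.mean(P,0)); 
for i,j in((1,0),(2,3)): d=P[j]-P[i]; print(np.linalg.norm(d),np.degrees(np.arctan2(d[1],d[0])))
r=px(c,198+363/6,205+303/6,57); print(r)
d=np.subtract(P[0],P[1])+np.subtract(P[3],P[2]); th=np.arctan2(d[1],d[0]); yaw=th-np.pi/2
print("boxyaw",th,"toolyaw",yaw)
for p in([r[0],r[1],250],):
  print(goto(p,yaw))
from plant import vision
w=vision.capture("wrist"); print({k:v for k,v in w.items() if k!="pixels"})
```

```text
[array([549.8, 320.3]), array([560.7, 161.1]), array([472.7, 153. ]), array([461.7, 314.1])] [511.225 237.125]
159.57271069954288 93.91677673434515
161.47510644059042 93.90612564699757
[513.8 193.5]
boxyaw 1.6390634778303912 toolyaw 0.06826715103549463
(array([ 0.5487, -0.5403, -0.0231]), array([-0.0014, -0.    ,  0.2635]))
{'vfov': 60.40543645511845, 'cx': 325.14577612838303, 'cy': 243.71374968999206, 'T_tool_cam': array([[-2.63130899e-05,  9.51928103e-01,  3.06321539e-01,
         8.40674488e+01],
       [ 9.99999999e-01,  1.08909401e-05,  5.20554250e-05,
         2.03052334e-01],
       [ 4.62168924e-05,  3.06321540e-01, -9.51928102e-01,
        -1.57289347e+02],
       [ 0.00000000e+00,  0.00000000e+00,  0.00000000e+00,
         1.00000000e+00]])}
```

Run:
```python
from h import *
print(goto([560,-270,230],0.068))
```

```text
(array([ 0.4415, -0.087 , -0.0036]), array([-0.0012, -0.    ,  0.2638]))
```

```bash
python3 -m pendant '{"dp":[[0.06,-0.012,0],[0.12,-0.024,0],[0.18,-0.036,0],[0.24,-0.048,0],[0.3,-0.06,0],[0.36,-0.07,0],[0.41,-0.083,0],[0.441,-0.087,-0.004]],"rotation":[[0,0,0.05],[0,0,0.1],[0,0,0.15],[0,0,0.2],[0,0,0.25],[0,0,0.264],[0,0,0.264],[0,0,0.264]]}'
python3 -m pendant '{"dp":[[0,0,0],[0,0,0]],"rotation":[[0,0,0],[0,0,0]]}'
python3 - <<'E'
from plant import get_obs,vision
from h import *
import cv2
o=get_obs(); w=vision.capture("wrist"); pickle.dump((o,w),open("w1.pkl","wb")); cv2.imwrite("pics/w1.png",w["pixels"][:,:,::-1]); print(o["tool_pos"],o["tcp_rot"])
print(goto([514,193.5,150],0.068,o))
E
```

```text
time: 1.15
tool_pos: [561.2, -268.2, 229.8]
tcp_rot: [-3.14, 0.001, 0.07]
contact_force: [-1.2, -0.5, 0.3]
grip_width: 91.6
finger_force: 0.0
time: 1.4
tool_pos: [559.0, -270.7, 230.2]
tcp_rot: [-3.141, 0.001, 0.068]
contact_force: [-0.4, 0.2, 0.3]
grip_width: 91.6
finger_force: 0.0
[ 558.95485119 -270.67081063  230.19791686] [-3.14127373e+00  1.21222720e-03  6.77605802e-02]
(array([-0.0133, -0.4661,  0.0804]), array([-0.0003,  0.0012, -0.0002]))
```

View pics/w1.png

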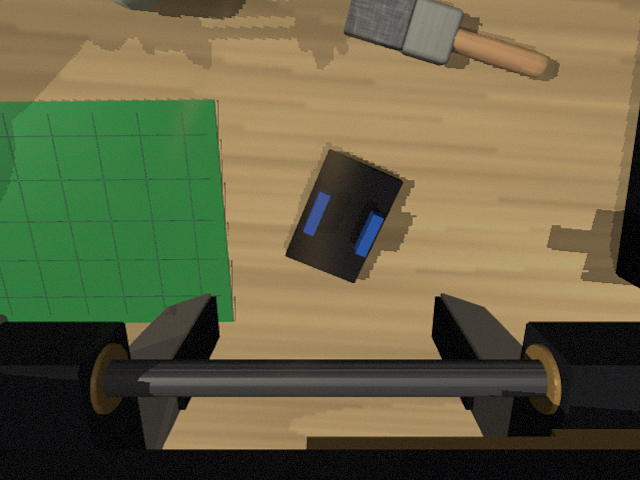

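```bash
python3 -m pendant '{"dp":[[0,-0.06,0.01],[0,-0.12,0.02],[-0.005,-0.18,0.03],[-0.005,-0.24,0.04],[-0.01,-0.3,0.05],[-0.013,-0.36,0.06],[-0.013,-0.42,0.07],[-0.013,-0.466,0.08]],"rotation":[[0,0,0],[0,0,0],[0,0,0],[0,0,0],[0,0,0],[0,0,0],[0,0,0],[0,0,0]]}'
python3 -m pendant '{"dp":[[0,0,0],[0,0,0]],"rotation":[[0,0,0],[0,0,0]]}'
python3 - <<'E'
from plant import get_obs,vision
from h import *
import cv2
o1,w1=pickle.load(open("w1.pkl","rb"))
T=toolT(o1)@w1["T_tool_cam"]
P=[px(w1,a,b,12,T) for a,b in((332,150),(402,182),(354,282),(286,254))]
print(P,np.mean(P,0),[ (np.linalg.norm(P[i]-P[j]),np.arctan2(*(P[i]-P[j])[::-1])) for i,j in((0,3),(1,2),(0,1))])
C=[px(w1,a,b,30,T) for a,b in((317,214),(371,234))];print("cheeks",C,np.mean(C,0))
o=get_obs(); w=vision.capture("wrist"); pickle.dump((o,w),open("w2.pkl","wb")); cv2.imwrite("pics/w2.png",w["pixels"][:,:,::-1]); print(o["tool_pos"],o["tcp_rot"])
E
```

```text
time: 2.45
tool_pos: [514.6, 194.5, 150.8]
tcp_rot: [3.142, -0.001, 0.067]
contact_force: [0.5, -1.2, 0.7]
grip_width: 91.6
finger_force: 0.0
time: 2.7
tool_pos: [515.2, 192.3, 150.9]
tcp_rot: [3.141, -0.0, 0.067]
contact_force: [-0.4, 0.0, 0.0]
grip_width: 91.9
finger_force: 0.0
[array([ 610. , -273.2]), array([ 585.8, -339. ]), array([ 484.4, -304.2]), array([ 509. , -236.1])] [ 547.3   -288.125] [(np.float64(107.59837359365615), np.float64(-0.35202651058375695)), (np.float64(107.2054103112338), np.float64(-0.3305998809129001)), (np.float64(70.10905790267049), np.float64(1.2183694779334076))]
cheeks [array([ 555.1, -263.6]), array([ 539.8, -313.4])] [ 547.45 -288.5 ]
[515.15333547 192.34235412 150.90607929] [ 3.14101115e+00 -1.09823808e-04  6.70390306e-02]
```

View pics/w2.png

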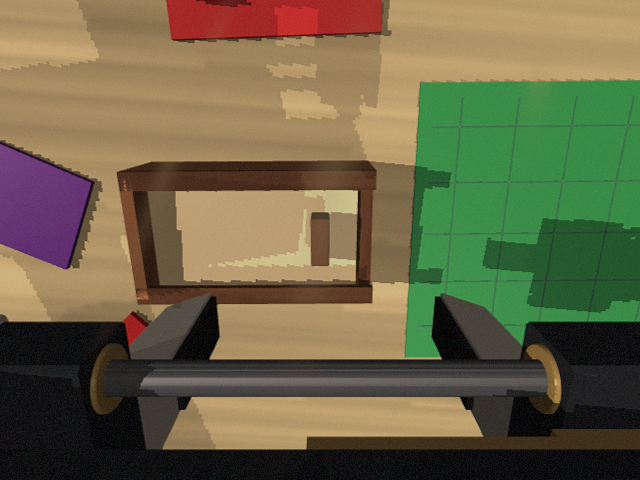

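Run:
```python
from plant import get_obs
from h import *
o,w=pickle.load(open("w2.pkl","rb"))
T=toolT(o)@w["T_tool_cam"]
f=lambda L,z:[px(w,a,b,z,T) for a,b in L]
P=f(((311.5,219),(329,219),(329,265.5),(312,265.5)),57);print(P,np.mean(P,0),np.arctan2(*(P[0]-P[3])[::-1]))
B=f(((119,172),(376,171),(373,303),(138,303)),54);print(B)
B=f(((119,172),(376,171),(373,288),(138,288)),54);print(B,np.mean(B,0))
r=np.mean(P,0); print(goto([r[0],r[1],47],0.067))
```

```text
[array([534.1, 202.1]), array([534.8, 191.2]), array([503.7, 189. ]), array([503., 200.])] [518.9   195.575] 0.06742177005590788
[array([555.1, 321.7]), array([566.3, 164.5]), array([477.4, 157.2]), array([466.8, 316.4])]
[array([555.1, 321.7]), array([566.3, 164.5]), array([488.5, 158.3]), array([477.9, 315.6])] [521.95  240.025]
(array([ 0.0037, -0.0034,  0.104 ]), array([ 0.0005, -0.0004, -0.0009]))
```

```bash
python3 -m pendant '{"dp":[[0.002,-0.003,0.03],[0.002,-0.003,0.06],[0.002,-0.003,0.09],[0.002,-0.003,0.109],[0.002,-0.003,0.109]],"rotation":[[0,0,0],[0,0,0],[0,0,0],[0,0,0],[0,0,0]]}'
python3 -m pendant '{"dp":[[0,0,0],[0,0,0],[0,0,0],[0,0,0],[0,0,0],[0,0,0],[0,0,0],[0,0,0]],"rotation":[[0,0,0],[0,0,0],[0,0,0],[0,0,0],[0,0,0],[0,0,0],[0,0,0],[0,0,0]]}' 0.008
```

```text
time: 3.38
tool_pos: [516.5, 194.8, 40.8]
tcp_rot: [3.141, 0.003, 0.065]
contact_force: [0.9, -0.1, -0.2]
grip_width: 91.9
finger_force: 0.0
time: 4.38
tool_pos: [516.9, 196.7, 41.6]
tcp_rot: [3.141, 0.0, 0.068]
contact_force: [0.1, -0.3, -0.6]
grip_width: 16.6
finger_force: 0.0
```

```bash
python3 -m pendant '{"dp":[[0,0,0],[0,0,0],[0,0,0],[0,0,0]],"rotation":[[0,0,0],[0,0,0],[0,0,0],[0,0,0]]}' 0.004
python3 -m pendant '{"dp":[[0,0,-0.003],[0,0,-0.006],[0,0,-0.009],[0,0,-0.009],[0,0,-0.009]],"rotation":[[0,0,0],[0,0,0],[0,0,0],[0,0,0],[0,0,0]]}'
```

```text
time: 4.88
tool_pos: [516.9, 196.7, 41.6]
tcp_rot: [3.141, 0.0, 0.068]
contact_force: [-0.3, -0.3, -0.6]
grip_width: 12.1
finger_force: 30.0
time: 5.5
tool_pos: [516.8, 196.7, 50.7]
tcp_rot: [3.141, 0.0, 0.068]
contact_force: [0.3, -0.6, -0.7]
grip_width: 11.6
finger_force: 30.0
```

```bash
python3 -m pendant '{"dp":[[0,0.005,0],[0,0.012,0],[0,0.02,0],[0,0.03,0],[0,0.04,0],[0,0.04,0]],"rotation":[[0,0,0],[0,0,0],[0,0,0],[0,0,0],[0,0,0],[0,0,0]]}'
python3 - <<'E'
from plant import get_obs,vision
from h import *
import cv2
c=vision.capture("side"); cv2.imwrite("pics/s1.png",cv2.resize(c["pixels"][220:360,200:420,::-1],None,fx=3,fy=3,interpolation=2))
E
```

```text
time: 6.25
tool_pos: [519.8, 155.9, 50.7]
tcp_rot: [3.141, 0.0, 0.066]
contact_force: [-0.0, 0.4, -0.2]
grip_width: 11.6
finger_force: 30.0
```

View pics/s1.png

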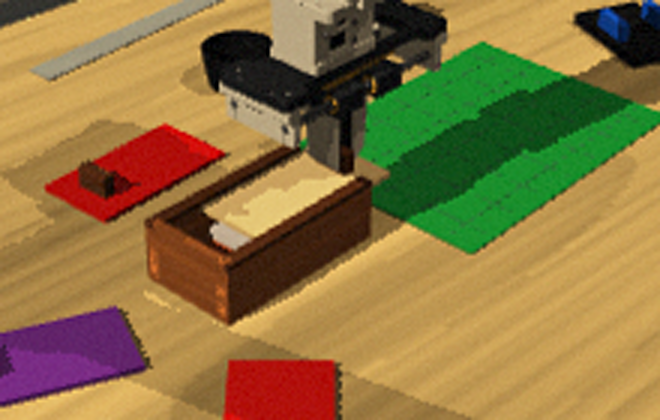

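The picture shows the lid sliding out over the lip with the ridge still held, and the stone (white) now visible in the box. I'll continue.

```bash
python3 -m pendant '{"dp":[[0,0.015,0],[0,0.035,0],[0,0.06,0],[0,0.085,0],[0,0.11,0],[0,0.135,0],[0,0.16,0],[0,0.18,0]],"rotation":[[0,0,0],[0,0,0],[0,0,0],[0,0,0],[0,0,0],[0,0,0],[0,0,0],[0,0,0]]}'
python3 -m pendant '{"dp":[[0.01,0,0],[0.02,0,0.007],[0.03,0,0.016],[0.04,0,0.024],[0.04,0,0.03],[0.04,0,0.034],[0.04,0,0.036],[0.04,0,0.036]],"rotation":[[0,0,0],[0,0,0],[0,0,0],[0,0,0],[0,0,0],[0,0,0],[0,0,0],[0,0,0]]}'
```

```text
time: 7.3
tool_pos: [531.8, -24.3, 50.7]
tcp_rot: [3.141, -0.0, 0.067]
contact_force: [0.6, -0.3, 0.2]
grip_width: 11.4
finger_force: 30.0
time: 8.3
tool_pos: [571.5, -20.1, 14.7]
tcp_rot: [3.142, 0.0, 0.068]
contact_force: [-0.5, 0.2, -1.0]
grip_width: 12.0
finger_force: 30.0
```

```bash
python3 -m pendant '{"dp":[[0,0,0.001],[0,0,0.002],[0,0,0.003],[0,0,0.003]],"rotation":[[0,0,0],[0,0,0],[0,0,0],[0,0,0]]}'
```

```text
time: 8.8
tool_pos: [571.7, -20.1, 11.7]
tcp_rot: [3.141, -0.0, 0.068]
contact_force: [0.6, 0.6, -0.4]
grip_width: 12.0
finger_force: 30.0
```

```bash
python3 -m pendant '{"dp":[[0,0,0.0005],[0,0,0.001],[0,0,0.001]],"rotation":[[0,0,0],[0,0,0],[0,0,0]]}'
python3 -m pendant '{"dp":[[0,0,0],[0,0,0],[0,0,0],[0,0,0]],"rotation":[[0,0,0],[0,0,0],[0,0,0],[0,0,0]]}' 0.05
python3 -m pendant '{"dp":[[0,0,-0.03],[0,0,-0.06],[0,0,-0.1],[0,0,-0.14]],"rotation":[[0,0,0],[0,0,0],[0,0,0],[0,0,0]]}'
python3 - <<'E'
from h import *
print(goto([513,260,150],0.067))
E
```

```text
time: 9.18
tool_pos: [571.8, -20.1, 11.6]
tcp_rot: [3.141, -0.0, 0.068]
contact_force: [-3.9, -0.2, 7.6]
grip_width: 11.8
finger_force: 30.0
time: 9.68
tool_pos: [571.7, -20.1, 10.5]
tcp_rot: [3.142, 0.0, 0.068]
contact_force: [-0.2, 0.3, 0.8]
grip_width: 46.9
finger_force: 0.0
time: 10.18
tool_pos: [571.5, -20.0, 151.8]
tcp_rot: [-3.142, 0.0, 0.068]
contact_force: [0.2, -1.3, -0.3]
grip_width: 49.7
finger_force: 0.0
(array([-0.0394, -0.2834,  0.0018]), array([-0.    ,  0.0005,  0.0008]))
```

```bash
python3 -m pendant '{"dp":[[-0.01,-0.05,0],[-0.02,-0.1,0],[-0.03,-0.15,0],[-0.04,-0.2,0],[-0.04,-0.25,0],[-0.04,-0.283,0],[-0.04,-0.283,0],[-0.04,-0.283,0]],"rotation":[[0,0,0],[0,0,0],[0,0,0],[0,0,0],[0,0,0],[0,0,0],[0,0,0],[0,0,0]]}' 0.09
python3 - <<'E'
from plant import get_obs,vision
from h import *
import cv2
o=get_obs(); w=vision.capture("wrist"); pickle.dump((o,w),open("w3.pkl","wb")); cv2.imwrite("pics/w3.png",w["pixels"][:,:,::-1])
print(o["tool_pos"],o["tcp_rot"])
E
```

```text
time: 11.18
tool_pos: [512.5, 259.0, 150.5]
tcp_rot: [3.141, 0.0, 0.068]
contact_force: [-0.4, 0.6, -1.0]
grip_width: 90.3
finger_force: 0.0
[512.53855626 258.95009731 150.46478857] [3.14092271e+00 4.79810590e-04 6.79366818e-02]
```

View pics/w3.png

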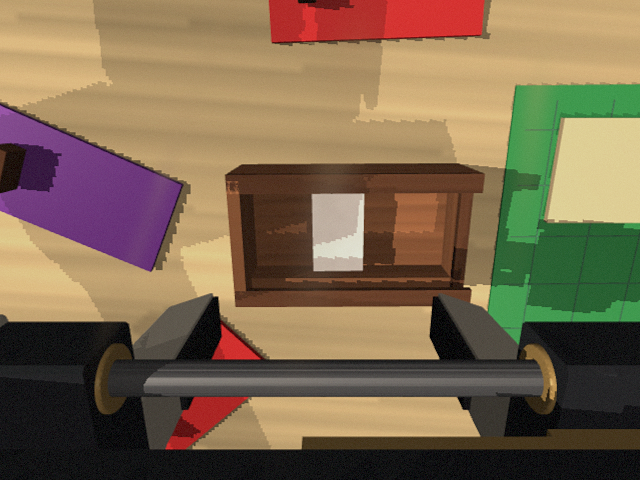

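Run:
```python
from h import *
o,w=pickle.load(open("w3.pkl","rb"))
T=toolT(o)@w["T_tool_cam"]
P=[px(w,a,b,28,T) for a,b in((312.5,193),(363,194),(364,271.5),(313,271))];print(P,np.mean(P,0))
B=[px(w,a,b,54,T) for a,b in((226,174),(484,174),(471,305),(235,305))];print(B,np.mean(B,0))
r=np.mean(P,0)
print(goto([r[0],r[1],60],0.068))
```

```text
[array([542.4, 269.6]), array([544.1, 235. ]), array([487.3, 228.8]), array([485.1, 265.9])] [514.725 249.825]
[array([555.6, 322.7]), array([566.3, 164.9]), array([478. , 157.2]), array([467.2, 317.1])] [516.775 240.475]
(array([0.0015, 0.0088, 0.0905]), array([ 0.0006,  0.0004, -0.001 ]))
```

```bash
python3 -m pendant '{"dp":[[0.002,0.009,0.02],[0.002,0.009,0.05],[0.002,0.009,0.075],[0.002,0.009,0.1],[0.002,0.009,0.12],[0.002,0.009,0.134],[0.002,0.009,0.140],[0.002,0.009,0.140]],"rotation":[[0,0,0],[0,0,0],[0,0,0],[0,0,0],[0,0,0],[0,0,0],[0,0,0],[0,0,0]]}' 0.056
python3 -m pendant '{"dp":[[0,0,0],[0,0,0],[0,0,0],[0,0,0],[0,0,0],[0,0,0],[0,0,0],[0,0,0]],"rotation":[[0,0,0],[0,0,0],[0,0,0],[0,0,0],[0,0,0],[0,0,0],[0,0,0],[0,0,0]]}' 0.03
```

```text
time: 12.22
tool_pos: [515.4, 250.4, 10.7]
tcp_rot: [3.142, -0.0, 0.067]
contact_force: [0.3, -0.3, -0.1]
grip_width: 55.8
finger_force: 0.0
time: 13.22
tool_pos: [515.5, 250.8, 11.2]
tcp_rot: [-3.142, -0.001, 0.068]
contact_force: [-0.8, 0.3, 6.0]
grip_width: 35.6
finger_force: 30.0
```

```bash
python3 -m pendant '{"dp":[[0,0,-0.01],[0,0,-0.03],[0,0,-0.06],[0,0,-0.09],[0,0,-0.09]],"rotation":[[0,0,0],[0,0,0],[0,0,0],[0,0,0],[0,0,0]]}'
python3 - <<'E'
from h import *
print(goto([490,-115,100],-0.34))
E
```

```text
time: 13.85
tool_pos: [516.6, 251.2, 103.0]
tcp_rot: [-3.14, -0.005, 0.068]
contact_force: [0.4, 0.5, -1.1]
grip_width: 35.6
finger_force: 30.0
(array([-0.0514,  0.3636,  0.0024]), array([-0.0021, -0.0045,  0.4079]))
```

```bash
python3 -m pendant '{"dp":[[-0.005,0.04,0],[-0.013,0.09,0],[-0.02,0.14,0],[-0.027,0.19,0],[-0.034,0.24,0],[-0.042,0.29,0],[-0.048,0.34,0],[-0.052,0.364,0]],"rotation":[[0,0,0.05],[0,0,0.1],[0,0,0.15],[0,0,0.2],[0,0,0.25],[0,0,0.3],[0,0,0.36],[0,0,0.408]]}'
python3 -m pendant '{"dp":[[0,0,0.02],[0,0,0.05],[0,0,0.075],[0,0,0.086],[0,0,0.09],[0,0,0.09]],"rotation":[[0,0,0],[0,0,0],[0,0,0],[0,0,0],[0,0,0],[0,0,0]]}'
```

```text
time: 14.85
tool_pos: [487.1, -118.2, 99.6]
tcp_rot: [3.141, 0.002, -0.344]
contact_force: [0.2, 0.9, -1.2]
grip_width: 35.9
finger_force: 30.0
time: 15.6
tool_pos: [488.3, -116.0, 11.0]
tcp_rot: [3.141, -0.0, -0.34]
contact_force: [0.2, -0.3, -1.6]
grip_width: 35.7
finger_force: 30.0
```

```bash
python3 -m pendant '{"dp":[[0,0,0.0015],[0,0,0.003],[0,0,0.004],[0,0,0.0045],[0,0,0.0045]],"rotation":[[0,0,0],[0,0,0],[0,0,0],[0,0,0],[0,0,0]]}'
```

```text
time: 16.23
tool_pos: [488.2, -116.0, 7.2]
tcp_rot: [3.141, -0.001, -0.34]
contact_force: [-2.9, 1.4, 8.2]
grip_width: 36.0
finger_force: 30.0
```

Contact; release, rise, turn 90°.

```bash
python3 -m pendant '{"dp":[[0,0,0],[0,0,0],[0,0,0],[0,0,0]],"rotation":[[0,0,0],[0,0,0],[0,0,0],[0,0,0]]}' 0.06
python3 -m pendant '{"dp":[[0,0,-0.03],[0,0,-0.08],[0,0,-0.14],[0,0,-0.14],[0,0,-0.14]],"rotation":[[0,0,0],[0,0,0],[0,0,0],[0,0,0],[0,0,0]]}' 0.09
python3 -m pendant '{"dp":[[0,0,0],[0,0,0],[0,0,0],[0,0,0],[0,0,0],[0,0,0],[0,0,0],[0,0,0]],"rotation":[[0,0,-0.18],[0,0,-0.36],[0,0,-0.54],[0,0,-0.72],[0,0,-0.9],[0,0,-1.08],[0,0,-1.26],[0,0,-1.44]]}'
python3 -m pendant '{"dp":[[0,0,0],[0,0,0]],"rotation":[[0,0,-0.131],[0,0,-0.131]]}'
python3 - <<'E'
from plant import get_obs,vision
from h import *
import cv2
o=get_obs(); w=vision.capture("wrist"); pickle.dump((o,w),open("w4.pkl","wb")); cv2.imwrite("pics/w4.png",w["pixels"][:,:,::-1])
E
```

```text
time: 16.73
tool_pos: [488.0, -116.0, 6.1]
tcp_rot: [3.142, 0.0, -0.34]
contact_force: [1.2, -0.7, 0.8]
grip_width: 59.4
finger_force: 0.0
time: 17.35
tool_pos: [487.5, -115.8, 145.8]
tcp_rot: [3.142, 0.001, -0.34]
contact_force: [-0.3, 0.5, -0.1]
grip_width: 90.0
finger_force: 0.0
time: 18.35
tool_pos: [486.9, -115.6, 144.1]
tcp_rot: [-3.137, 0.0, 1.106]
contact_force: [-0.4, -0.3, -0.4]
grip_width: 90.3
finger_force: 0.0
time: 18.6
tool_pos: [487.1, -115.6, 144.4]
tcp_rot: [-3.138, -0.0, 1.23]
contact_force: [0.1, -0.5, 0.2]
grip_width: 89.8
finger_force: 0.0
```

View pics/w4.png

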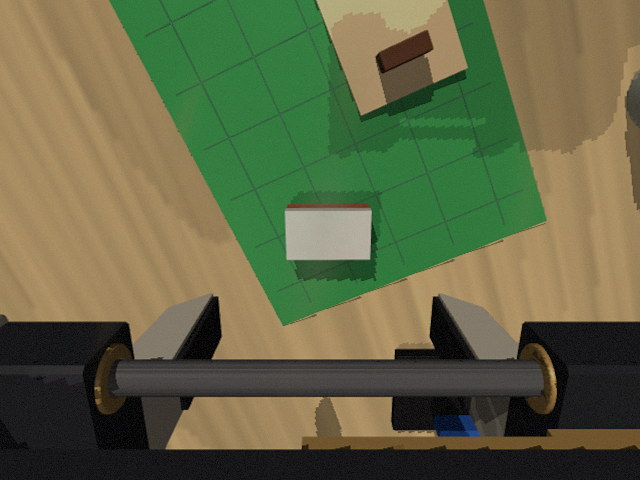

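The lid lies on the mat with its ridge up. The stone is flat on the mat, top face around px (286–371, 209–260), with its length along the image x axis.

Run:
```python
from h import *
o,w=pickle.load(open("w4.pkl","rb"))
T=toolT(o)@w["T_tool_cam"]
P=[px(w,a,b,24,T) for a,b in((286,209),(371.5,208.5),(371,260),(286,259.5))];r=np.mean(P,0);print(P,r)
print(goto([*r,7],1.23))
M=[px(w,a,b,2,T) for a,b in((284,325),(545,221))];print(M)
```

```text
[array([468.3, -88.4]), array([ 524. , -107.7]), array([ 512.2, -143.6]), array([ 454.9, -122.9])] [ 489.85 -115.65]
(array([0.0009, 0.0029, 0.1377]), array([-0.003 , -0.0001, -0.002 ]))
[array([ 428. , -182.2]), array([ 644.2, -165.9])]
```

```bash
python3 -m pendant '{"dp":[[0.001,0.003,0.03],[0.001,0.003,0.07],[0.001,0.003,0.1],[0.001,0.003,0.12],[0.001,0.003,0.132],[0.001,0.003,0.1355],[0.001,0.003,0.1355]],"rotation":[[-0.003,0,0],[-0.003,0,0],[-0.003,0,0],[-0.003,0,0],[-0.003,0,0],[-0.003,0,0],[-0.003,0,0]]}'
python3 -m pendant '{"dp":[[0,0,0],[0,0,0],[0,0,0],[0,0,0],[0,0,0],[0,0,0]],"rotation":[[0,0,0],[0,0,0],[0,0,0],[0,0,0],[0,0,0],[0,0,0]]}' 0.05
python3 -m pendant '{"dp":[[0,0,-0.01],[0,0,-0.03],[0,0,-0.06],[0,0,-0.1],[0,0,-0.14],[0,0,-0.14]],"rotation":[[0,0,0],[0,0,0],[0,0,0],[0,0,0],[0,0,0],[0,0,0]]}'
python3 - <<'E'
from h import *
print(goto([547.4,-288.3,150],1.23))
E
```

```text
time: 19.52
tool_pos: [491.4, -116.1, 11.0]
tcp_rot: [3.138, 0.0, 1.23]
contact_force: [-0.7, 0.4, -0.1]
grip_width: 90.2
finger_force: 0.0
time: 20.27
tool_pos: [491.0, -116.0, 10.9]
tcp_rot: [3.139, 0.0, 1.231]
contact_force: [-2.1, 0.9, 4.6]
grip_width: 59.6
finger_force: 30.0
time: 21.02
tool_pos: [492.7, -116.6, 154.0]
tcp_rot: [3.131, 0.0, 1.231]
contact_force: [0.1, -1.0, -1.9]
grip_width: 59.7
finger_force: 30.0
(array([-0.1436,  0.1088,  0.0052]), array([0.0104, 0.0004, 0.0008]))
```

```bash
python3 -m pendant '{"dp":[[-0.03,0.02,0],[-0.07,0.05,0],[-0.11,0.08,0],[-0.135,0.1,0],[-0.1436,0.109,0.003],[-0.1436,0.109,0.003],[-0.1436,0.109,0.003]],"rotation":[[0,0,0],[0.004,0,0],[0.008,0,0],[0.008,0,0],[0.008,0,0],[0.008,0,0],[0.008,0,0]]}'
python3 - <<'E'
from plant import get_obs,vision
from h import *
import cv2
o=get_obs(); w=vision.capture("wrist"); pickle.dump((o,w),open("w5.pkl","wb")); cv2.imwrite("pics/w5.png",w["pixels"][:,:,::-1])
E
```

```text
time: 21.9
tool_pos: [545.3, -286.1, 147.7]
tcp_rot: [-3.135, -0.001, 1.232]
contact_force: [1.0, 0.7, -1.3]
grip_width: 59.7
finger_force: 30.0
```

View pics/w5.png

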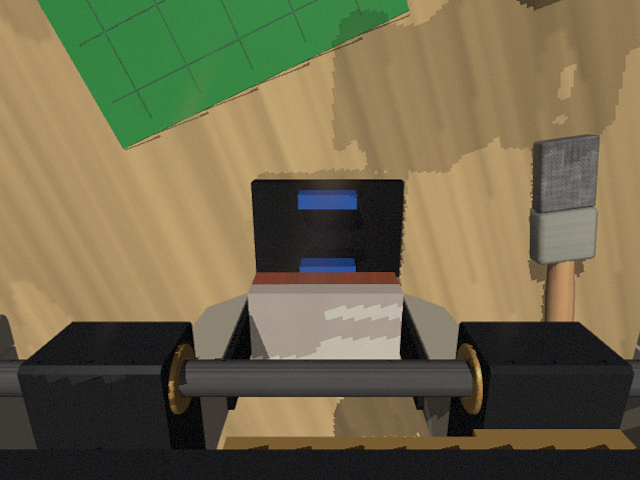

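Run:
```python
from h import *
o,w=pickle.load(open("w5.pkl","rb"))
im=w["pixels"].astype(int)
for v in list(range(176,184))+list(range(187,214))+list(range(256,290)): print(v,im[v,310:346].mean(0).round().astype(int).tolist(),end=";")
v=204; print("\n",[(u,im[v,u].tolist()) for u in list(range(294,302))+list(range(352,362))])
v=230; print([(u,im[v,u].tolist()) for u in list(range(250,260))+list(range(396,408))])
```

```text
176 [152, 128, 90];177 [154, 129, 92];178 [158, 133, 94];179 [91, 76, 57];180 [55, 47, 38];181 [56, 47, 39];182 [58, 49, 42];183 [57, 49, 41];187 [55, 48, 41];188 [53, 45, 37];189 [54, 46, 38];190 [55, 63, 101];191 [55, 66, 108];192 [54, 65, 106];193 [54, 65, 105];194 [54, 68, 113];195 [60, 84, 146];196 [61, 86, 151];197 [60, 86, 151];198 [60, 86, 150];199 [59, 85, 150];200 [59, 85, 150];201 [59, 86, 151];202 [58, 85, 150];203 [58, 84, 150];204 [57, 85, 150];205 [57, 84, 150];206 [56, 84, 150];207 [56, 84, 151];208 [57, 87, 157];209 [46, 55, 87];210 [41, 36, 35];211 [41, 36, 34];212 [40, 35, 34];213 [40, 35, 35];256 [34, 29, 29];257 [33, 27, 23];258 [38, 55, 102];259 [38, 59, 109];260 [39, 59, 107];261 [38, 58, 107];262 [40, 59, 108];263 [39, 58, 108];264 [39, 58, 107];265 [39, 58, 105];266 [43, 69, 126];267 [50, 82, 151];268 [52, 84, 155];269 [51, 84, 154];270 [51, 84, 155];271 [47, 85, 160];272 [91, 72, 95];273 [115, 65, 49];274 [118, 65, 47];275 [117, 66, 48];276 [117, 65, 48];277 [117, 65, 48];278 [117, 65, 48];279 [117, 65, 48];280 [117, 65, 48];281 [117, 65, 48];282 [117, 64, 4
[... 316 characters left out ...]
(352, [45, 82, 157]), (353, [46, 84, 155]), (354, [48, 84, 157]), (355, [37, 79, 155]), (356, [38, 71, 136]), (357, [25, 29, 36]), (358, [27, 24, 23]), (359, [33, 29, 27]), (360, [33, 30, 27]), (361, [29, 24, 24])]
[(250, [175, 146, 102]), (251, [172, 144, 99]), (252, [175, 147, 101]), (253, [148, 122, 84]), (254, [15, 18, 21]), (255, [32, 29, 30]), (256, [29, 30, 24]), (257, [28, 27, 23]), (258, [38, 32, 35]), (259, [30, 25, 27]), (396, [21, 20, 19]), (397, [16, 13, 19]), (398, [26, 23, 23]), (399, [30, 25, 28]), (400, [9, 16, 12]), (401, [45, 41, 33]), (402, [118, 99, 68]), (403, [153, 129, 88]), (404, [162, 137, 95]), (405, [184, 156, 107]), (406, [183, 154, 106]), (407, [180, 153, 108])]
```

Run:
```python
from h import *
o,w=pickle.load(open("w5.pkl","rb"))
TT=toolT(o); T=TT@w["T_tool_cam"]
def t(u,v,z):
    p=np.r_[px(w,u,v,z,T),z,1]; return (np.linalg.inv(TT)@p)[:3].round(1)
print("cheek1 out/in, cheek2 in",[t(327.2,v,30) for v in(194.7,209.2,266.3)])
print("cheek1 inner edge ends",t(297.7,204,30),t(356.7,204,30)); print("base",t(327,179.4,12),t(253.3,230,12),t(402,230,12))
print("stone bottom",t(252,272.3,138.8),t(399,272.3,138.8))
for v in(179.4,): print([t(u,v,12) for u in(255,400)])
im=w["pixels"].astype(int)
for u in(257,275,380,398): print(u,[v for v in range(170,190) if im[v,u].sum()<220][:1])
for u in(302,352): print(u,[v for v in range(200,215) if im[v,u,2]<90][:1],[v for v in range(188,200) if im[v,u,2]>130][:1])
print(goto([547.4,-288.3,150],1.23))
```

```text
cheek1 out/in, cheek2 in [array([ 30. ,   2. , 117.7]), array([ 19.9,   2.1, 117.7]), array([-21.7,   2.1, 117.6])]
cheek1 inner edge ends [ 23.5 -18.1 117.8] [ 23.6  22.1 117.5]
base [ 37.4   1.9 135.7] [-1.00e-01 -5.25e+01  1.36e+02] [1.000e-01 5.730e+01 1.353e+02]
stone bottom [ 17.2 -31.1   9.1] [17.3 32.5  8.7]
[array([ 37.4, -49.3, 136. ]), array([ 37.5,  53.8, 135.4])]
257 [179]
275 [179]
380 [179]
398 [179]
302 [209] [195]
352 [209] [196]
(array([-0.0014,  0.0025, -0.002 ]), array([-0.0057, -0.0003,  0.002 ]))
```

```bash
python3 -m pendant '{"dp":[[0,0.002,0.02],[0,0.002,0.05],[0,0.002,0.08],[0,0.002,0.095],[0,0.002,0.105],[0,0.002,0.107],[0,0.002,0.107],[0,0.002,0.107]],"rotation":[[-0.006,0,0.002],[-0.006,0,0.002],[-0.006,0,0.002],[-0.006,0,0.002],[-0.006,0,0.002],[-0.006,0,0.002],[-0.006,0,0.002],[-0.006,0,0.002]]}'
python3 - <<'E'
from h import *
print(goto([547.3,-287.1,22.5],1.23))
E
```

```text
time: 22.95
tool_pos: [547.5, -288.4, 41.9]
tcp_rot: [3.139, 0.0, 1.229]
contact_force: [0.2, 0.7, -1.4]
grip_width: 59.5
finger_force: 30.0
(array([ 0.0012, -0.0007,  0.0194]), array([ 0.0025,  0.0005, -0.0012]))
```

```bash
python3 -m pendant '{"dp":[[0.001,0,0],[0.001,0,0.004],[0.001,0,0.009],[0.001,0,0.014],[0.001,0,0.018],[0.001,0,0.018]],"rotation":[[0,0,0],[0,0,0],[0,0,0],[0,0,0],[0,0,0],[0,0,0]]}'
```

```text
time: 23.7
tool_pos: [547.1, -287.1, 22.5]
tcp_rot: [3.142, -0.0, 1.229]
contact_force: [0.9, 0.5, -1.3]
grip_width: 59.6
finger_force: 30.0
```

```bash
python3 -m pendant '{"dp":[[0,0,0.001],[0,0,0.002],[0,0,0.0022],[0,0,0.0022]],"rotation":[[0,0,0],[0,0,0],[0,0,0],[0,0,0]]}'
```

```text
time: 24.2
tool_pos: [547.5, -287.2, 21.0]
tcp_rot: [3.14, 0.0, 1.229]
contact_force: [-0.5, -0.8, -0.2]
grip_width: 59.3
finger_force: 30.0
```

```bash
python3 -m pendant '{"dp":[[0,0,0.0004],[0,0,0.0008],[0,0,0.0008]],"rotation":[[0,0,0],[0,0,0],[0,0,0]]}'
python3 -m pendant '{"dp":[[0,0,0],[0,0,0],[0,0,0],[0,0,0]],"rotation":[[0,0,0],[0,0,0],[0,0,0],[0,0,0]]}' 0.08
python3 -m pendant '{"dp":[[0,0,-0.01],[0,0,-0.04],[0,0,-0.09],[0,0,-0.13],[0,0,-0.13],[0,0,-0.13]],"rotation":[[0,0,0],[0,0,0],[0,0,0],[0,0,0],[0,0,0],[0,0,0]]}'
python3 - <<'E'
from plant import get_obs,vision
from h import *
import cv2
o=get_obs(); w=vision.capture("wrist"); pickle.dump((o,w),open("w6.pkl","wb")); a=w["pixels"][160:360,220:430,::-1]
cv2.imwrite("pics/w6.png",cv2.resize(a,None,fx=2.8,fy=2.8))
E
```

```text
time: 24.58
tool_pos: [547.5, -287.2, 20.9]
tcp_rot: [3.14, 0.0, 1.229]
contact_force: [-3.0, 1.8, 6.2]
grip_width: 59.6
finger_force: 30.0
time: 25.08
tool_pos: [547.4, -287.2, 19.9]
tcp_rot: [3.141, 0.0, 1.229]
contact_force: [0.0, 0.4, 0.8]
grip_width: 79.9
finger_force: 0.0
time: 25.82
tool_pos: [547.0, -286.9, 150.0]
tcp_rot: [3.141, -0.0, 1.229]
contact_force: [-1.1, 0.1, -0.3]
grip_width: 80.1
finger_force: 0.0
```

View pics/w6.png

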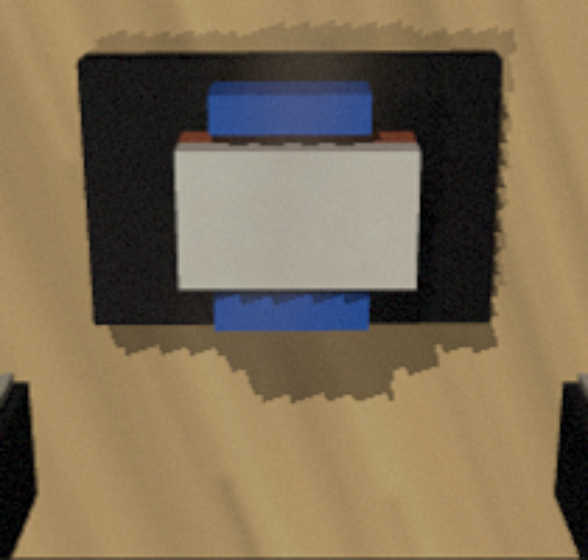

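The stone sits flat between the cheeks: white top at crop px (177–418, 150–290), centred on the base, which spans px 80–500.

```bash
python3 -c "
from plant import workorder
print(workorder.close_job())"
```

```text
the job is handed in; nothing more can be done
None
```

The lid lies flat on the mat, ridge up, and the stone sits flat and centred in its holder between the cheeks, released. The job was handed in at about 26 s; no verdict was returned.

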